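# Hover the centrifuge drive cover over its screw holes

## Robot

A 7-joint arm with a two-finger parallel gripper is mounted at the origin on the work surface. World frame = base frame: x ahead of the robot, y to its left, z up, the work surface at z = 0. Lengths are in mm, angles in rad, forces in N, time in s.
With the tool pointing down it reaches from about 425 to 950 mm from the base axis. Payload 4.7 kg.
Tool frame: the origin (TCP) lies midway between the tips of the shut fingers; the grasp point (between the pads) lies 19 mm behind it; z points along the fingers, y is the direction in which the jaws open and shut (so a half turn about z gives the same grasp; the last joint's range is limited). The gripper opens to 87 mm and grips with 3 to 60 N. Pads are 19 mm wide; open, the fingers measure 117 mm over their backs; the gripper's body (75 mm by 190 mm) begins 51 mm behind the grasp point.
Start: joints at [1.241, 0.469, -0.049, 1.532, 0.024, 1.141, -0.082], TCP at [200.039, -644.697, 222.573] pointing down, gripper open.
Joint ranges: [-2.59, 2.59], [-0.33, 1.99], [-1.39, 1.29], [0.1, 2.45], [-1.04, 4.18], [0.21, 1.99], [-2.66, 2.66]. Speed limits (rad/s): [2.57, 2.57, 3.14, 3.14, 3.14, 3.14, 3.14].

## Interface

Orientations are given as a unit quaternion [w, x, y, z].
In Python, from cell import arm gives the robot as it stands. The module is installed in compiled form; this text tells all that it offers.
- The arm moves only by the shell command python3 -m creep 'ROWS' [FORCE]. ROWS is JSON, a list that holds one entry, the list of rows, each a list of 7 numbers: the finger opening in mm, from 0 to 87, then the shift along the tool's x, y, z in mm, then the turn, a rotation vector about the tool's x, y, z in rad. In form: [[[gripper, x, y, z, wx, wy, wz], ...]]. A call has 1 to 20 rows; each row shifts and turns the commanded pose from where the row before left it, along the tool's axes as they then stand; what a row does not reach is not made up. A row lasts 1/10 s, in which the tool goes at most 50 mm and 8.59 degrees, less where a joint would pass 70% of its speed; a pose out of reach is approached as far as the arm can. A call with a gripper value outside its range is refused whole. The fingers move at their own pace and stop on an object; FORCE is the grip in N (left out, the last holds). Time passes only in rows, so rows that do not move let the fingers close. It gives the time, the measured TCP pose, the force and the opening at its end, in the units of the state.
- arm.sense(): the state, without advancing time (a new reading comes with each control period).
- arm.read_camera(name): name is "side" or "top" or "wrist"; returns a dict with "pixels" (384x512x3 uint8, blue, green, red), "fx", "fy", "cx", "cy" (pixels), "k1" (the pictures are not rectified: a ray, as slopes to the right and down, at radius r is drawn at 1 + k1 r^2 times it, then the intrinsics apply), "T" (4x4, takes a point from camera to world coordinates); the wrist camera has in their place "T_tool_cam" (4x4, takes a point from camera to tool coordinates, whose origin is the TCP and whose axes are the flange's). Camera axes: x right, y up, looking along -z (the intrinsics and any distortion apply to the point x, -y, -z); pixel columns grow to the right and rows downward; lengths in mm; the calibration is good to about 2 mm. A picture is of the moment at which its call begins: read the wrist's pose just before it. There is no depth.
- arm.finish_job(): hands the job in, once; it reports no verdict.
Trained networks look in the newest picture that a camera, given by its name, has taken for a name from the list of things; names that differ only in an ending like _2 or _b are one class to them, and where a whole thing is asked for, a point or a joint stands for the part that bears it (a point fixed in the world has none). Each returns a list of dicts, best first, with "confidence" (0 to 1); they miss things now and then, are a little off and sometimes report something else, mostly with a low value. They report only what shows in the picture. A call takes as long as a camera call. They do not tell look-alikes from the thing itself.
- arm.look_for(thing, camera): "extent" ([centre column, centre row, width, height] in pixels, round what is visible of it).
- arm.pinpoint(thing, camera): "pixel" ([column, row] in pixels: a listed point, or the origin of a listed thing).
The state is a dict: "t": time; "joint_positions": joint angles; "joint_vel": joint speeds; "joint_torque": joint torques, N m; "tcp_pos": TCP position; "ee_rot": TCP orientation; "wrist_force": force on the tool from outside, world axes, zero at the start; "ft_torque": the same for the moment, N m; "finger_gap": finger opening in mm.
Only numpy, scipy, OpenCV 4.12 (cv2) and the standard library are available. Lean on these libraries where they do the work, as an engineer would, in place of code of your own. Each camera call takes 0.05 s, during which the arm holds its last target. There are 200 camera calls.

## Task

Take the T-shaped, three-hole drive cover by its handle out of the parts tray, and hold it level about 20 mm above the top face of the centrifuge drive housing, turned so that its three holes stand straight over the three threaded holes, ready for the screws. Never let the cover touch the housing, and leave the other parts and the things on the bench where they are. Finish while still holding the cover there, steady, in the gripper: do not set it down or let go.

Things in the scene. Friction and masses are not known exactly. Their poses are not given: they have to be found in the camera images.
- cover_grip (a point): Centre of the handle bar of the drive cover, which lies loose and flat in the tray, handle up. The bar runs along the cover's x axis: 64 mm long, 14 mm wide (y), 16 mm high, on a 10 x 14 mm post at each end, 26 mm clear under it; its centre is 34 mm above the plate's top, 40 mm above its underside. Axes are the cover's: x along the T's stem to the tongue's end, z up.
- cover_hole0 (a point): Centre of one of the two holes of the wide end, at (-27, +28) mm in the cover's frame, on the plate's underside, 40 mm below the handle bar's centre; axes as the cover's.
- cover_hole1 (a point): Centre of the other hole of the wide end, at (-27, -28) mm in the cover's frame, on the plate's underside, 40 mm below the handle bar's centre; axes as the cover's.
- cover_hole2 (a point): Centre of the single hole of the tongue, at (+44, 0) mm in the cover's frame, on the plate's underside, 40 mm below the handle bar's centre; axes as the cover's.
- cover: The drive cover: bare aluminium T-shaped plate 6 mm thick, about 0.3 kg, balanced under its handle. Origin on the underside, 40 mm below the bar's centre. Wide part x -42.5 to 17.5, y -40 to 40 mm; tongue x 17.5 to 57.5, y -20 to 20 mm. Three 10 mm through holes: two in the wide part, one in the tongue. x points to the tongue's end, z up.
- housing: Drive housing fixed on the bench: grey finned box, foot 180 x 150 mm; on top an aluminium face with the cover's T outline, 4 mm larger all round, 66 mm above the bench, with three 7 mm threaded holes 10 mm deep and a 24 mm shaft bore. Origin on the bench under the bore, x to the tongue's end, z up. The cover fits when its x, y and yaw equal these.
- housing_hole0 (a point): Mouth of the threaded hole, one of the two holes of the wide end, at (-27, +28) mm in the housing's frame, 66 mm above the bench; belongs under the cover's hole 0; axes as the housing's.
- housing_hole1 (a point): Mouth of the threaded hole, the other hole of the wide end, at (-27, -28) mm in the housing's frame, 66 mm above the bench; belongs under the cover's hole 1; axes as the housing's.
- housing_hole2 (a point): Mouth of the threaded hole, the single hole of the tongue, at (+44, 0) mm in the housing's frame, 66 mm above the bench; belongs under the cover's hole 2; axes as the housing's.
- tray: Black open parts tray, 240 (x) x 340 (y) x 42 mm high, walls and floor 5 mm; stays where it is. Origin under its centre on the bench. Besides the drive cover it holds three other parts.
- other_cover: A different, loose cover in the same tray: plain rectangle 85 x 56 x 6 mm with only two holes in line and a similar handle (bar 50 mm long). Not wanted. Origin under its centre.
- bearing: Loose steel bearing ring in the tray, 36 mm across, 12 mm high; origin under its centre.
- spacer: Loose dark steel spacer ring in the tray, 30 mm across, 22 mm high; origin under its centre.
- bucket: Black rotor bucket with an amber domed lid, 92 mm across, 90 mm high, on the bench beyond the work; origin under its centre.
- tip_rack: Pipette tip rack, maroon with clear lid, 85 x 122 x 78 mm, on the bench beyond the work; origin under its centre.
- hex_key: T-handled hex key lying on the bench beyond the work, 132 mm long, 13 mm high; origin under the middle of its shaft.
Mind the look-alikes: they are no part of the job. Leave any black or pink look-alike of the cover alone.

How it is judged:
By the outcome, as a careful person would: the job done as asked, in the order asked, and still so for the second after the job is handed in, while the arm keeps its last pose, push and grip.
It also fails if it takes over 45 s, if anything falls off the work surface, if the arm or the gripper's body presses on something with over 40 N, if the wrist force passes 120 N, or if a joint passes its speed limit or range.

## Working session

There is one attempt and no reset: what is moved stays moved. The work goes in short steps, Python scripts to look and compute and a shell command to move; the robot and the scene stay as the last step left them, time stands still between calls to the robot, and variables do not carry over. Pictures are saved under pics/ and viewed, about 8 in all and at most 12, crops included, and the job is handed in when it is done.

```bash
mkdir -p pics
cat > h.py <<'E'
import numpy as np, cv2
from cell import arm
from scipy.spatial.transform import Rotation as R
def cam(name):
    s=arm.sense(); c=arm.read_camera(name)
    if name=="wrist":
        q=s["ee_rot"]; T=np.eye(4); T[:3,:3]=R.from_quat([q[1],q[2],q[3],q[0]]).as_matrix(); T[:3,3]=s["tcp_pos"]
        c["T"]=T@np.array(c["T_tool_cam"])
    c["T"]=np.array(c["T"]); return c
def ray(c,px):
    K=np.array([[c["fx"],0,c["cx"]],[0,c["fy"],c["cy"]],[0,0,1]],float)
    u=cv2.undistortPoints(np.array([[px]],float),K,np.array([c["k1"],0,0,0,0.]))[0,0]
    return c["T"][:3,3],c["T"][:3,:3]@np.array([u[0],-u[1],-1])
def at_z(c,px,z):
    o,d=ray(c,px); return o+d*(z-o[2])/d[2]
def proj(c,p):
    K=np.array([[c["fx"],0,c["cx"]],[0,c["fy"],c["cy"]],[0,0,1]],float)
    q=np.linalg.inv(c["T"])@np.append(p,1); u,v=q[0]/-q[2],-q[1]/-q[2]; f=1+c["k1"]*(u*u+v*v)
    return np.array([c["fx"]*u*f+c["cx"],c["fy"]*v*f+c["cy"]])
E
python3 - <<'E'
from h import *
print(arm.sense())
ims=[]
for n in("top","side"):
    c=cam(n); cv2.imwrite(f"pics/{n}0.png",c["pixels"]); print(n,c["T"].round(2).tolist(),c["fx"],c["k1"])
    for t in["cover_grip","cover_hole0","cover_hole1","cover_hole2","cover","other_cover","housing","housing_hole0","housing_hole1","housing_hole2","tray"]:
        print(t,[(np.round(d["pixel"],1).tolist(),round(d["confidence"],2)) for d in arm.pinpoint(t,n)[:4]])
E
```

```text
{'t': 0.0, 'joint_positions': array([ 1.24111695,  0.46945034, -0.04858328,  1.53370672,  0.02411474,
        1.14098012, -0.08228885]), 'joint_vel': array([-0.0021814 ,  0.00143745,  0.00024209,  0.00152961,  0.00174965,
       -0.00082357,  0.00170759]), 'joint_torque': array([-1.01090377e-04, -5.07968009e+01, -8.08908697e-02, -2.36156738e+01,
       -6.14516158e-02,  3.79139464e-02,  1.93978181e-04]), 'tcp_pos': array([ 199.79900159, -644.12134605,  221.48798009]), 'ee_rot': array([-9.60342911e-04,  9.88709387e-01,  1.49842551e-01, -1.91223774e-04]), 'wrist_force': array([-0.10851772,  0.22102938, -0.73290631]), 'ft_torque': array([-0.02598435, -0.06399197, -0.00734463]), 'finger_gap': 86.98859112295527}
top [[-0.03, 0.99, -0.16, 333.51], [-1.0, -0.03, -0.01, 75.78], [-0.01, 0.16, 0.99, 1117.17], [0.0, 0.0, 0.0, 1.0]] 397.9418502056569 -0.07718074220291306
cover_grip [([174.2, 303.7], 0.88), ([113.4, 290.9], 0.85), ([225.9, 204.4], 0.83), ([90.6, 166.8], 0.71)]
cover_hole0 [([96.0, 181.9], 0.95), ([156.8, 107.8], 0.94), ([107.1, 273.3], 0.94), ([141.4, 135.4], 0.88)]
cover_hole1 [
[... 1208 characters left out ...]
[160.1, 274.2], 0.92), ([128.1, 275.8], 0.9), ([345.0, 364.8], 0.88)]
cover [([326.9, 359.8], 0.91), ([174.8, 363.9], 0.83), ([144.7, 281.8], 0.73), ([258.8, 228.7], 0.61)]
other_cover [([238.9, 279.1], 0.56), ([259.2, 228.2], 0.54), ([156.7, 219.8], 0.44)]
housing [([259.2, 146.1], 0.82)]
housing_hole0 [([269.5, 124.1], 0.93), ([267.1, 133.1], 0.81), ([248.2, 130.1], 0.62), ([281.7, 261.6], 0.53)]
housing_hole1 [([269.5, 124.1], 0.93), ([267.1, 133.1], 0.81), ([248.2, 130.1], 0.62), ([281.7, 261.6], 0.53)]
housing_hole2 [([269.5, 124.1], 0.93), ([267.1, 133.1], 0.81), ([248.2, 130.1], 0.62), ([281.7, 261.6], 0.53)]
tray [([245.0, 252.0], 0.9), ([240.2, 280.0], 0.73), ([258.3, 146.4], 0.72)]
```

View pics/top0.png

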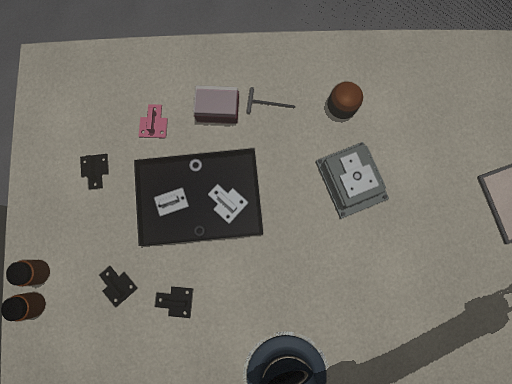

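View pics/side0.png

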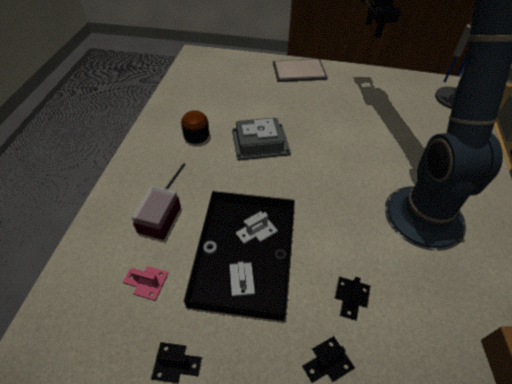

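Top picture: the bare aluminium T with handle is in the tray at (227,203). Things that could be mistaken for it are the two-hole aluminium rectangle at (171,201), the pink T at (153,122), black Ts at (95,170), (118,286) and (176,300), and the housing's T face at (357,175). I choose (227,203). The side picture agrees: it shows the cover at (257,227) and the housing at (260,138).

Run:
```python
from h import *
c=cam("top"); im=c["pixels"]
cr=lambda x,y:cv2.resize(im[y-35:y+35,x-35:x+35],None,fx=5.7,fy=5.7,interpolation=cv2.INTER_CUBIC)
cv2.imwrite("pics/crop.png",np.hstack([cr(227,203),cr(355,175)]))
for t,(x,y),z in [(t,p,z) for t,p,z in [("cover_grip",(227,203),45),("cover_hole0",(227,203),11),("housing_hole0",(355,175),66)]]:
    for d in arm.pinpoint(t,"top"):
        if np.hypot(*(np.array(d["pixel"])-[x,y]))<35: print(t,np.round(d["pixel"],1),round(d["confidence"],2),at_z(c,d["pixel"],z).round(1))
```

```text
cover_grip [221.9 204.9] 0.7 [461.9 160.8  45. ]
cover_hole0 [223.6 212.7] 0.93 [443.9 159.2  11. ]
cover_hole0 [214.3 191.1] 0.89 [505.7 184.3  11. ]
cover_hole0 [240.8 200.8] 0.64 [476.  110.3  11. ]
housing_hole0 [370.4 183. ] 0.82 [ 506.6 -241.    66. ]
housing_hole0 [350.2 184.9] 0.63 [ 503.1 -185.9   66. ]
housing_hole0 [348.8 158.3] 0.61 [ 576.3 -187.2   66. ]
```

View pics/crop.png

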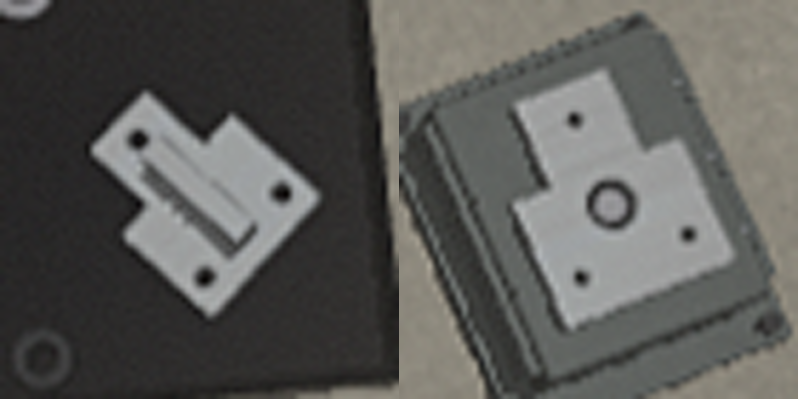

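The crop confirms it: a T with three holes and a handle at top pixels (216,192), (241,202) and (228,217). The housing holes are at (351,161), (352,189) and (371,181).

```bash
cat >> h.py <<'E'
HL=np.array([[-27,28],[-27,-28],[44,0.]])
def fit(P,L=HL):
    P=np.array(P)[:,:2]; L=np.array(L); pm,lm=P.mean(0),L.mean(0); a,b=L-lm,P-pm
    yaw=np.arctan2((a[:,0]*b[:,1]-a[:,1]*b[:,0]).sum(),(a*b).sum()); r=np.array([[np.cos(yaw),-np.sin(yaw)],[np.sin(yaw),np.cos(yaw)]])
    o=pm-r@lm; return o,yaw,np.linalg.norm(L@r.T+o-P,axis=1)
E
python3 - <<'E'
from h import *
c=cam("top")
for n,z,px in [("cover",11,[(227.6,216.1),(241.,201.2),(216,191.8)]),("housing",66,[(351.8,188.1),(370.3,180.7),(350.4,160.4)])]:
    P=[at_z(c,p,z) for p in px]; 
    for PP in(P,[P[1],P[0],P[2]]):
        o,y,r=fit(PP); print(n,o.round(1),np.degrees(y).round(2),r.round(1))
c=cam("wrist"); print(np.array(c["T_tool_cam"]).round(3).tolist(),c["fx"],c["cx"],c["cy"])
s=arm.sense(); q=s["ee_rot"]; print(R.from_quat([q[1],q[2],q[3],q[0]]).as_matrix().round(3))
E
```

```text
cover [473.1 148.2] 46.13 [0.2 0.5 0.4]
cover [473.1 148.2] 45.08 [56.3 55.7  0.7]
housing [ 529.  -206.2] 19.97 [0.6 0.5 0. ]
housing [ 529.  -206.2] 20.12 [55.4 55.5  0.1]
[[0.0, 0.963, 0.27, 75.288], [1.0, -0.0, -0.001, -0.057], [-0.001, 0.27, -0.963, -162.247], [0.0, 0.0, 0.0, 1.0]] 268.5200404521573 256.11501779066487 194.5954240694444
[[ 0.955  0.296  0.   ]
 [ 0.296 -0.955 -0.   ]
 [ 0.     0.    -1.   ]]
```

```bash
python3 -m creep '[[[87,31.7,-22.9,0,0,0,0],[87,31.7,-22.9,0,0,0,0],[87,31.7,-22.9,0,0,0,0],[87,31.7,-22.9,0,0,0,0],[87,31.7,-22.9,0,0,0,0],[87,31.7,-22.9,0,0,0,0],[87,31.7,-22.9,0,0,0,0],[87,31.7,-22.9,0,0,0,0],[87,31.7,-22.9,0,0,0,0],[87,31.7,-22.9,0,0,0,0],[87,31.7,-22.9,0,0,0,0],[87,31.7,-22.9,0,0,0,0],[87,31.7,-22.9,0,0,0,0],[87,31.7,-22.9,0,0,0,0],[87,0,0,0,0,0,-0.048],[87,0,0,0,0,0,0],[87,0,0,0,0,0,0]]]'
cat > m.py <<'E'
from h import *
import sys
name,thing,z=sys.argv[1],sys.argv[2],float(sys.argv[3])
c=cam("wrist"); cv2.imwrite(f"pics/{name}.png",c["pixels"])
s=arm.sense(); m=R.from_quat(np.roll(s["ee_rot"],-1)).as_matrix()
print(s["t"],s["tcp_pos"].round(1),"yaw",np.degrees(np.arctan2(m[1,0],m[0,0])).round(2),"tilt",m[:2,2].round(4),s["finger_gap"])
for t in [thing+"_hole0","cover_grip"]:
    for d in arm.pinpoint(t,"wrist"): print(t,np.round(d["pixel"],1),round(d["confidence"],2),at_z(c,d["pixel"],z if "hole" in t else 45).round(1))
E
python3 m.py w_house housing 66
```

```text
t: 3.2
tcp_pos: [528.4, -207.9, 222.5]
ee_rot: [0.0, 0.985, 0.172, -0.0]
wrist_force: [-0.0, -0.1, 0.3]
finger_gap: 87.1
3.25 [ 528.3 -208.3  222.5] yaw 19.81 tilt [-0.0004 -0.0006] 86.86361104847661
housing_hole0 [234.6 203.7] 0.89 [ 495.2 -191.8   66. ]
housing_hole0 [252.7 141.9] 0.83 [ 574.2 -187.4   66. ]
housing_hole0 [278.  203.3] 0.55 [ 514.  -242.4   66. ]
```

View pics/w_house.png

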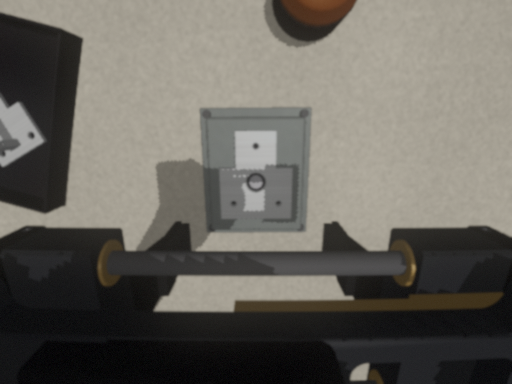

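The wrist view shows the housing T face with holes at about (234,203), (256,146) and (278,203), in the gripper's shadow. The network's pixels are a few px off, so I refine them from the dark blobs.

```bash
cat >> h.py <<'E'
def blob(im,p,r=5):
    g=cv2.cvtColor(im,cv2.COLOR_BGR2GRAY).astype(float); x,y=map(round,p)
    w=g[y-r:y+r+1,x-r:x+r+1]; w=np.clip(np.median(w)*0.8-w,0,None); yy,xx=np.mgrid[y-r:y+r+1,x-r:x+r+1]
    return [(w*xx).sum()/w.sum(),(w*yy).sum()/w.sum()]
E
python3 - <<'E'
from h import *
for i in range(2):
    c=cam("wrist"); px=[blob(c["pixels"],p) for p in[(234,203),(278,203),(256,146)]]
    P=[at_z(c,p,66) for p in px]; o,y,r=fit(P); print(np.round(px,1).tolist(),o.round(2),np.degrees(y).round(2),r.round(2))
c=cam("top"); px=[blob(c["pixels"],p,3) for p in [(351.8,188.1),(370.3,180.7),(350.4,160.4)]]; o,y,r=fit([at_z(c,p,66) for p in px]); print(np.round(px,1).tolist(),o.round(2),np.degrees(y).round(2),r.round(2))
E
```

```text
[[233.1, 202.5], [277.6, 202.4], [255.1, 145.4]] [ 530.42 -206.75] 20.06 [0.43 0.45 0.61]
[[233.2, 202.6], [277.7, 202.4], [255.2, 145.5]] [ 530.5  -206.69] 20.11 [0.44 0.5  0.65]
[[352.0, 187.7], [368.9, 179.0], [nan, nan]] [nan nan] nan [nan nan nan]h.py:28: RuntimeWarning: invalid value encountered in scalar divide
  return [(w*xx).sum()/w.sum(),(w*yy).sum()/w.sum()]
```

```bash
python3 -m creep '[[[87,6.9,-35.4,0,0,0,0],[87,6.9,-35.4,0,0,0,0],[87,6.9,-35.4,0,0,0,0],[87,6.9,-35.4,0,0,0,0],[87,6.9,-35.4,0,0,0,0],[87,6.9,-35.4,0,0,0,0],[87,6.9,-35.4,0,0,0,0],[87,6.9,-35.4,0,0,0,0],[87,6.9,-35.4,0,0,0,0],[87,6.9,-35.4,0,0,0,0],[87,0,0,0,0,0,-0.115],[87,0,0,0,0,0,-0.115],[87,0,0,0,0,0,-0.115],[87,0,0,0,0,0,-0.115],[87,0,0,0,0,0,0],[87,0,0,0,0,0,0]]]'
python3 m.py w_cov cover 11
```

```text
t: 5.1
tcp_pos: [472.9, 149.0, 222.6]
ee_rot: [0.0, 0.92, 0.392, 0.0]
wrist_force: [0.0, -0.1, -0.8]
finger_gap: 86.8
5.15 [472.8 149.  222.6] yaw 46.19 tilt [ 0.0002 -0.0001] 87.19270001076188
cover_hole0 [275.2 192.1] 0.89 [475.6 110.4  11. ]
cover_hole0 [ 47.4 203. ] 0.76 [219.  333.6  11. ]
cover_hole0 [ 94.  225.5] 0.72 [242. 262.  11.]
cover_hole0 [ 16.1 144.8] 0.65 [258.  416.1  11. ]
cover_hole0 [257.3 140.6] 0.63 [507.5 181.2  11. ]
cover_hole0 [235.5 186.9] 0.56 [439.7 155.6  11. ]
cover_hole0 [254.4 180.7] 0.33 [465.6 143.4  11. ]
cover_grip [ 49.2 234.9] 0.87 [208.7 293.1  45. ]
cover_grip [255.6 178.8] 0.8 [473.9 149.5  45. ]
cover_grip [223.7 120.6] 0.23 [496.2 229.1  45. ]
cover_grip [397.3  13.4] 0.21 [723.4 176.9  45. ]
```

View pics/w_cov.png

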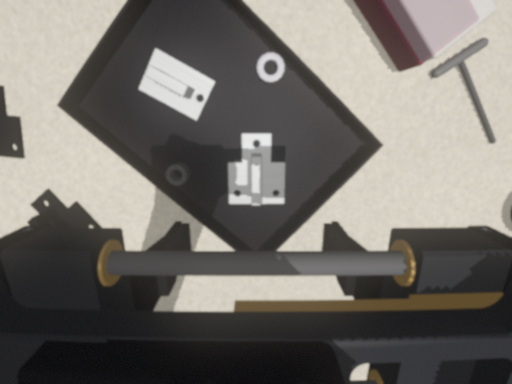

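The wrist view shows the chosen T under the gripper: holes at about (238,191), (275,192) and (256,143), bar at (256,180). The spacer is at (177,174) and the tray corner at (255,250). I'll narrow the opening to 50 mm for clearance.

Run:
```python
from h import *
c=cam("wrist"); px=[blob(c["pixels"],p) for p in[(238,191),(275,192),(256,143)]]
P=[at_z(c,p,11) for p in px]; o,y,r=fit(P); print(np.round(px,1).tolist(),o.round(2),np.degrees(y).round(2),r.round(2))
cv2.imwrite("pics/covz.png",cv2.resize(c["pixels"][120:220,200:310],None,fx=5,fy=5,interpolation=cv2.INTER_CUBIC))
```

```text
[[236.9, 192.2], [275.5, 192.6], [256.3, 143.6]] [473.88 148.33] 46.04 [0.66 0.35 0.96]
```

View pics/covz.png

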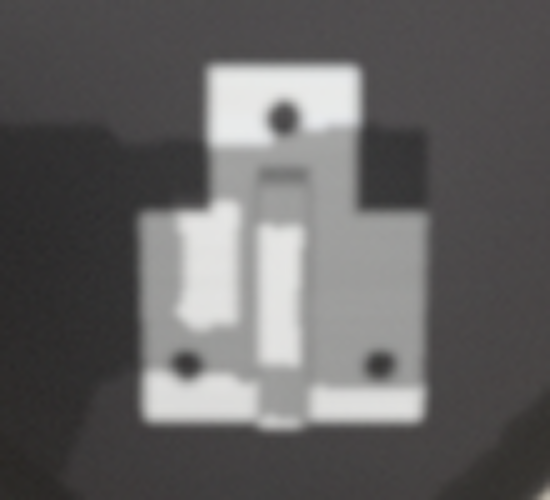

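```bash
python3 -m creep '[[[50,0,1.1,0,0,0,0],[50,0,0,25,0,0,0],[50,0,0,25,0,0,0],[50,0,0,25,0,0,0],[50,0,0,25,0,0,0],[50,0,0,20,0,0,0],[50,0,0,20,0,0,0],[50,0,0,16,0,0,0],[50,0,0,10,0,0,0],[50,0,0,10,0,0,0],[50,0,0,10,0,0,0],[50,0,0,10,0,0,0],[50,0,0,0,0,0,0],[50,0,0,0,0,0,0],[50,0,0,0,0,0,0]]]'
```

```text
t: 6.8
tcp_pos: [474.0, 148.7, 27.0]
ee_rot: [0.0, 0.919, 0.393, 0.001]
wrist_force: [0.4, -0.5, -0.7]
finger_gap: 50.1
```

```bash
python3 -m creep '[[[10,0,0,0,0,0,0],[10,0,0,0,0,0,0],[10,0,0,0,0,0,0],[10,0,0,0,0,0,0],[10,0,0,0,0,0,0],[10,0,0,0,0,0,0],[10,0,0,0,0,0,0],[10,0,0,0,0,0,0],[10,0,0,0,0,0,0],[10,0,0,0,0,0,0]]]' 35 && python3 -m creep '[[[10,0,0,-3,0,0,0],[10,0,0,-5,0,0,0],[10,0,0,-10,0,0,0],[10,0,0,-15,0,0,0],[10,0,0,-20,0,0,0],[10,0,0,-25,0,0,0],[10,0,0,-30,0,0,0],[10,0,0,-30,0,0,0],[10,0,0,-30,0,0,0],[10,0,0,-20,0,0,0],[10,0,0,-10,0,0,0],[10,0,0,0,0,0,0],[10,0,0,0,0,0,0]]]'
python3 - <<'E'
from h import *
for n,s in(("wrist",(slice(110,290),slice(150,370))),("side",(slice(170,310),slice(170,330)))):
    c=cam(n); cv2.imwrite(f"pics/lift_{n}.png",c["pixels"]); 
a=cv2.imread("pics/lift_wrist.png")[100:300,130:380]; b=cv2.imread("pics/lift_side.png")[140:340,150:350]
cv2.imwrite("pics/lift.png",cv2.resize(np.hstack([a,b]),None,fx=1.77,fy=1.77,interpolation=cv2.INTER_CUBIC))
E
```

```text
t: 7.8
tcp_pos: [473.4, 148.6, 26.6]
ee_rot: [-0.0, 0.919, 0.394, -0.0]
wrist_force: [-1.5, 0.7, 2.1]
finger_gap: 13.2
t: 9.1
tcp_pos: [472.9, 148.0, 223.8]
ee_rot: [0.0, 0.919, 0.393, -0.001]
wrist_force: [-0.1, 0.2, -2.7]
finger_gap: 13.7
```

View pics/lift.png

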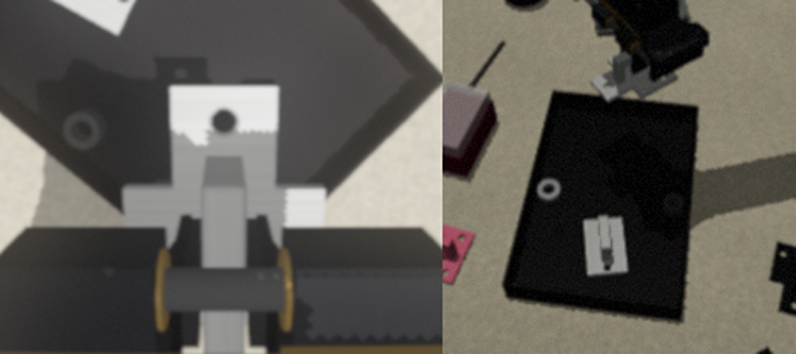

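The cover is held level: gap 13.7 mm and about 2.7 N of weight. The tongue hole is at wrist pixel (256,168), and the other parts are undisturbed in the tray. Next I measure the tongue hole and tongue edges in the tool frame.

```bash
cat > hold.py <<'E'
from h import *
def hold():
    c=cam("wrist"); c["T"]=np.array(c["T_tool_cam"]); g=cv2.cvtColor(c["pixels"],cv2.COLOR_BGR2GRAY).astype(float)
    zt=15.6  # plate top, tool z
    h=at_z(c,blob(c["pixels"],(256,168),6),zt); print("tongue hole in tool",h.round(2))
    L=[];Rr=[]
    for y in range(153,198,4):
        d=np.abs(np.diff(cv2.GaussianBlur(g,(1,3),0)[y]))
        def pk(a,b):
            w=d[a:b]; w=np.where(w>w.max()*.4,w,0); return a+.5+(w*np.arange(b-a)).sum()/w.sum()
        L.append(at_z(c,(pk(219,233),y),zt)); Rr.append(at_z(c,(pk(279,295),y),zt))
    for n,e in(("L",L),("R",Rr)):
        e=np.array(e); k,b=np.polyfit(e[:,0],e[:,1],1); print(n,"slope deg",np.degrees(k).round(2),"y at 40:",round(k*40+b,2),e[:,1].round(1))
    return c
if __name__=="__main__": hold(); s=arm.sense(); m=R.from_quat(np.roll(s["ee_rot"],-1)).as_matrix(); print(s["t"],s["tcp_pos"].round(2),np.degrees(np.arctan2(m[1,0],m[0,0])).round(2),m[:2,2].round(4),s["wrist_force"].round(1))
E
python3 hold.py
```

```text
tongue hole in tool [nan nan nan]
L slope deg -0.25 y at 40: -19.66 [-19.6 -19.7 -19.8 -19.8 -19.9 -19.5 -19.6 -19.5 -19.5 -19.6 -19.6 -19.7]
R slope deg 0.23 y at 40: 20.97 [20.9 21.  21.  21.1 21.1 21.  20.9 20.9 20.8 20.9 20.9 21. ]
9.25 [472.77 148.15 223.23] 46.35 [-0.0026 -0.0007] [ 0.2 -0.3 -2.8]h.py:28: RuntimeWarning: invalid value encountered in scalar divide
  return [(w*xx).sum()/w.sum(),(w*yy).sum()/w.sum()]
```

```bash
sed -i 's/(256,168),6/(256,168),11/' hold.py; python3 hold.py | head -1
python3 -m creep '[[[10,0,0,0,0,0,0.06],[10,0,0,0,0,0,0.1],[10,0,0,0,0,0,0.1],[10,0,0,0,0,0,0.1],[10,0,0,0,0,0,0.1],[10,-2,10,0,0,0,0],[10,-4,20,0,0,0,0],[10,-6,30,0,0,0,0],[10,-6,34,0,0,0,0],[10,-7,34,0,0,0,0],[10,-6,34,0,0,0,0],[10,-7,34,0,0,0,0],[10,-6,34,0,0,0,0],[10,-7,34,0,0,0,0],[10,-6,34,0,0,0,0],[10,-6,30,0,0,0,0],[10,-3,16,0,0,0,0],[10,-1.6,8.6,0,0,0,0],[10,0,0,0,0,0,0],[10,0,0,0,0,0,0]]]'
python3 -m creep '[[[10,0,0,10,0,0,0],[10,0,0,15,0,0,0],[10,0,0,15,0,0,0],[10,0,0,15,0,0,0],[10,0,0,10,0,0,0],[10,0,0,5,0,0,0],[10,0,0,0,0,0,0],[10,0,0,0,0,0,0],[10,0,0,0,0,0,0]]]'
python3 hold.py
```

```text
tongue hole in tool [43.53  0.61 15.6 ]
t: 11.3
tcp_pos: [530.6, -204.1, 224.4]
ee_rot: [-0.001, 0.985, 0.175, -0.0]
wrist_force: [0.7, -0.3, -1.8]
finger_gap: 13.6
t: 12.2
tcp_pos: [531.1, -206.1, 155.3]
ee_rot: [0.0, 0.985, 0.174, 0.001]
wrist_force: [-0.5, -0.5, -1.4]
finger_gap: 13.5
tongue hole in tool [43.43  0.25 15.6 ]
L slope deg 0.99 y at 40: -20.22 [-20.1 -20.2 -20.2 -20.2 -20.1 -20.1 -20.2 -20.1 -20.1 -20.1 -18.9 -22.5]
R slope deg -2.89 y at 40: 20.65 [20.2 20.3 20.3 20.4 20.4 20.5 20.3 20.4 20.  22.  21.7 21.8]
12.25 [ 531.05 -206.08  155.29] 19.98 [ 0.0014 -0.0005] [-0.6 -0.4 -1.9]
```

Run:
```python
from h import *
c=cam("wrist"); t=cam("top"); d=cam("side")
f=lambda i,x,y,r,s:cv2.resize(i["pixels"][y-r:y+r,x-r:x+r],(s,s),interpolation=cv2.INTER_CUBIC)
cv2.imwrite("pics/a1.png",np.hstack([f(c,256,165,60,400),f(d,265,125,30,400)]))
```

```text
(no output)
```

View pics/a1.png

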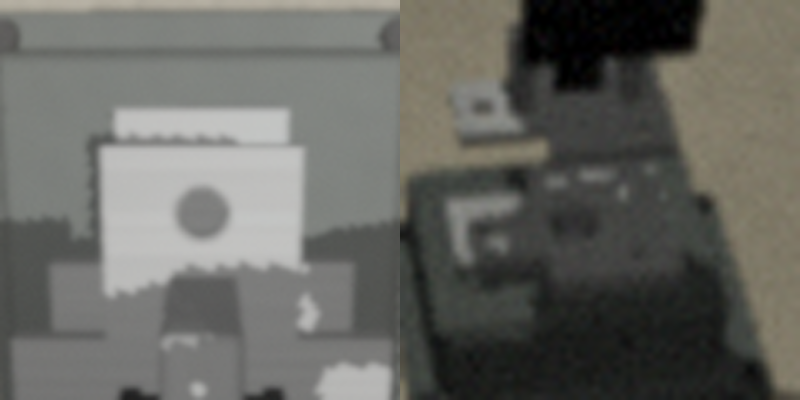

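The wrist crop shows the housing tongue's end at crop rows 108 behind the cover tongue's end at 147. The edges are parallel and centred within a fraction of a pixel. I compute the fore-aft offset from those edges.

Run:
```python
from h import *
s=arm.sense(); c=cam("wrist"); c["T"]=np.array(c["T_tool_cam"]); zh=s["tcp_pos"][2]-66; print(s["tcp_pos"])
g=cv2.GaussianBlur(cv2.cvtColor(c["pixels"],cv2.COLOR_BGR2GRAY).astype(float),(3,3),0)
def edge(v,a,b):
    d=np.abs(np.diff(v[a:b])); d=np.where(d>d.max()*.3,d,0); return a+.5+(d*np.arange(len(d))).sum()/d.sum()
rh=edge(g[:,245:275].mean(1),130,143); rc=edge(g[:,225:236].mean(1),144,155); rc=edge(g[:,280:286].mean(1),144,155) if not 144<rc<155 else rc
rs=edge(g[:,213:222].mean(1),176,190); rw=edge(g[:,212:222].mean(1),198,213)
rc2=edge(g[:,265:270].mean(1),144,154)
print("rows",rh,rc,rc2,rs,rw)
print("housing tongue end",at_z(c,(256,rh),zh)[0]-61.5,"step",at_z(c,(256,rs),zh)[0]-21.5,"cover end",at_z(c,(256,rc),-(-15.6))[0]-57.5,at_z(c,(256,rc2),15.6)[0]-57.5,"cover step",at_z(c,(256,rw),15.6)[0]-17.5)
v=g[139:142].mean(0); l,r=edge(v,232,247),edge(v,285,299); a,b=at_z(c,(l,140.5),zh)[1],at_z(c,(r,140.5),zh)[1]; print("housing tongue y",a,b,(a+b)/2)
v=g[150:170].mean(0); l,r=edge(v,226,244),edge(v,285,299); a,b=at_z(c,(l,160),15.6)[1],at_z(c,(r,160),15.6)[1]; print("cover tongue y",a,b,(a+b)/2)
```

```text
[ 530.75895815 -206.05726235  154.98068771]
rows 136.94496167442512 147.38067275627085 147.97872996300862 182.33409381273955 205.08440151651922
housing tongue end -1.5722529700848824 step -4.320039741056277 cover end 0.1836866451639807 -0.20594693068385084 cover step 0.4309751755218514
housing tongue y -21.580902902315543 31.09152276264255 4.755309930163504
cover tongue y -19.346329208306663 20.462097395188742 0.5578840934410394
```

The two fore-aft edges disagree (−1.6 and −4.3 mm), so I overlay the models on both wrist pictures to settle it.

Run:
```python
from h import *
O=np.array([[57.5,-20],[57.5,20],[17.5,20],[17.5,40],[-42.5,40],[-42.5,-40],[17.5,-40],[17.5,-20]])
Oh=np.array([[61.5,-24],[61.5,24],[21.5,24],[21.5,44],[-46.5,44],[-46.5,-44],[21.5,-44],[21.5,-24]])
def w(L,o,yaw,z):
    y=np.radians(yaw); return np.c_[L@np.array([[np.cos(y),np.sin(y)],[-np.sin(y),np.cos(y)]])+o,np.full(len(L),z)]
s=arm.sense(); p=s["tcp_pos"]; print(p, s["ee_rot"]); c=cam("wrist")
def draw(im,c,P,col,x0,y0,k):
    q=np.array([(proj(c,a)-[x0-.5,y0-.5])*k for a in P]); cv2.polylines(im,[np.round(q).astype(int)],True,col,1)
def go(img,c,x0,y0,n,k,cov):
    im=cv2.resize(img[y0:y0+n,x0:x0+n],None,fx=k,fy=k,interpolation=cv2.INTER_CUBIC)
    draw(im,c,w(Oh,[530.5,-206.7],20.05,66),(0,0,255),x0,y0,k)
    for h in HL: draw(im,c,w(h+3.5*np.c_[np.cos(np.arange(12)*.52),np.sin(np.arange(12)*.52)],[530.5,-206.7],20.05,66),(0,0,255),x0,y0,k)
    if cov: draw(im,c,w(O,p[:2],20,p[2]-15.6),(0,255,0),x0,y0,k)
    return im
b=go(c["pixels"],c,200,130,100,4,True)
c0=dict(c); T=np.eye(4); y=np.radians(19.85); T[:3,:3]=[[np.cos(y),np.sin(y),0],[np.sin(y),-np.cos(y),0],[0,0,-1]]; T[:3,3]=[528.4,-208.1,222.5]; c0["T"]=T@np.array(c["T_tool_cam"])
a=go(cv2.imread("pics/w_house.png"),c0,206,115,100,4,False)
cv2.imwrite("pics/ov.png",np.hstack([a,b]))
```

```text
[ 530.69845155 -206.0508451   154.89619173] [2.03512104e-04 9.84837814e-01 1.73477246e-01 2.88718427e-04]
```

View pics/ov.png

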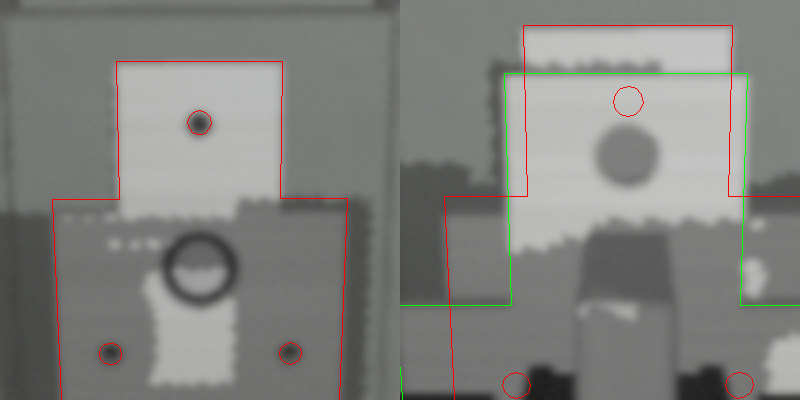

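The overlay fits: in the free view, the housing outline and holes agree within about 0.5 px, and the cover outline fits in the present view. The odd "step" edge was a shadow line. The remaining fore-aft spread is about 1 mm, so I shift −0.6 mm and descend.

```bash
python3 -m creep '[[[10,-0.6,0.2,5,0,0,0],[10,0,0,10,0,0,0],[10,0,0,10,0,0,0],[10,0,0,8,0,0,0],[10,0,0,6,0,0,0],[10,0,0,4,0,0,0],[10,0,0,3,0,0,0],[10,0,0,1.3,0,0,0],[10,0,0,0,0,0,0],[10,0,0,0,0,0,0],[10,0,0,0,0,0,0]]]'
python3 hold.py
python3 - <<'E'
from h import *
c=cam("wrist"); d=cam("side"); t=cam("top")
f=lambda i,x,y,r,s:cv2.resize(i["pixels"][y-r:y+r,x-r:x+r],(s,s),interpolation=cv2.INTER_CUBIC)
cv2.imwrite("pics/a2.png",np.hstack([f(c,256,165,40,400),f(d,262,128,30,400)]))
E
```

```text
t: 13.6
tcp_pos: [530.3, -206.5, 107.6]
ee_rot: [0.0, 0.985, 0.173, 0.0]
wrist_force: [1.2, 0.4, -3.4]
finger_gap: 13.5
tongue hole in tool [44.82  0.78 15.6 ]
L slope deg 0.14 y at 40: -20.28 [-20.5 -20.2 -20.2 -20.3 -20.3 -20.1 -20.  -20.3 -20.5 -20.5 -19.7 -20.8]
R slope deg -2.13 y at 40: 21.34 [21.  21.  21.  21.1 21.1 21.2 21.3 21.4 21.5 21.  23.7 21.2]
13.65 [ 530.26 -206.43  107.58] 19.98 [ 0.0007 -0.0003] [ 0.3 -0.3 -2.3]
```

View pics/a2.png

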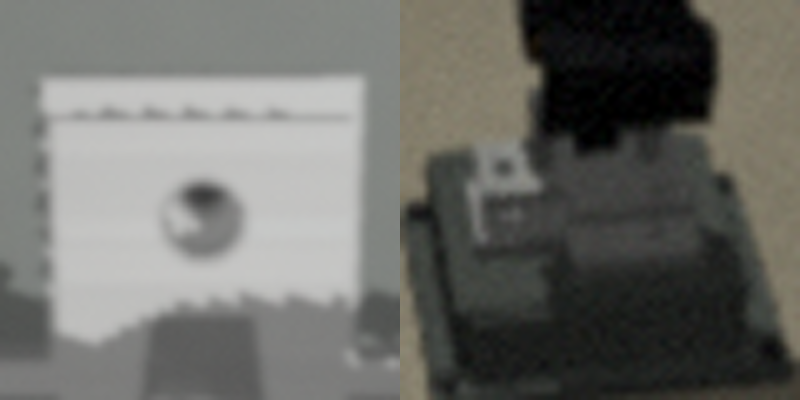

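The threaded hole now shows through the tongue hole, dark at crop (205,190). The housing tongue's rim peeks out all round the cover. I compare that with the picture an exact fit would give.

Run:
```python
from h import *
s=arm.sense(); c=cam("wrist"); c["T"]=np.array(c["T_tool_cam"]); zh=s["tcp_pos"][2]-66
k=lambda p:((proj(c,np.array(p,float))-[215.5,124.5])*5).round(1)
print("pred cover end L,R",k([57.5,-20,15.6]),k([57.5,20,15.6]),"hole",k([44,0,15.6]))
print("pred housing end L,R",k([61.5,-24,zh]),k([61.5,24,zh]),"hole",k([44,0,zh]),"x+1",k([45,0,zh]))
print("pred side at x=40 cover",k([40,-20,15.6]),k([40,20,15.6]),"house",k([40,-24,zh]),k([40,24,zh]))
g=cv2.cvtColor(c["pixels"],cv2.COLOR_BGR2GRAY).astype(float)
G=cv2.resize(g[125:205,216:296],(400,400),interpolation=cv2.INTER_CUBIC)
def pks(v,th):
    d=np.gradient(cv2.GaussianBlur(v.reshape(1,-1),(9,1),0)[0]); return [(i,round(d[i],1)) for i in range(2,len(d)-2) if abs(d[i])>th and abs(d[i])==abs(d[i-2:i+3]).max()]
print("rows",pks(G[:,250:340].mean(1),.6)); print("cols y150-180",pks(G[140:180].mean(0),.8)); print("cols y85-105",pks(G[85:105].mean(0),.8))
print("col 203 rows", G[160:270:5,195:212].mean(1).round(0))
```

```text
pred cover end L,R [ 49.9 115.9] [354.4 116. ] hole [202.1 217.5]
pred housing end L,R [41.2 71.5] [363.   71.6] hole [202.1 188. ] x+1 [202.1 181.5]
pred side at x=40 cover [ 53.7 246.8] [350.5 246.9] house [ 45.5 214. ] [358.7 214.1]
rows [(76, np.float64(5.6)), (112, np.float64(-2.9)), (121, np.float64(3.3)), (298, np.float64(-3.8))]
cols y150-180 [(48, np.float64(4.5)), (362, np.float64(-4.4))]
cols y85-105 [(41, np.float64(5.1)), (364, np.float64(-4.9))]
col 203 rows [192. 192. 190. 181. 156. 116.  79.  64.  70.  87. 104. 119. 134. 141.
 138. 131. 126. 121. 124. 142. 166. 184.]
```

An exact fit predicts the threaded hole's near rim at crop row 211, and it is at about 210. The housing's end edge is off by −0.7 mm and the cover's by −0.2 mm. Sideways agreement is within 0.2 mm, so the cover is aligned to about 0.5 mm. I let it settle and hand in.

```bash
python3 -m creep '[[[10,-0.2,0,0,0,0,0],[10,0,0,0,0,0,0],[10,0,0,0,0,0,0],[10,0,0,0,0,0,0],[10,0,0,0,0,0,0]]]' && python3 -c "
from h import *
s=arm.sense(); print(s['tcp_pos'].round(2),abs(s['joint_vel']).max(),s['finger_gap'],s['wrist_force'].round(1)); print(arm.finish_job())"
```

```text
t: 14.35
tcp_pos: [529.9, -206.4, 107.2]
ee_rot: [0.0, 0.985, 0.174, -0.0]
wrist_force: [-0.2, -0.1, -2.3]
finger_gap: 13.7
[ 529.87 -206.41  107.24] 0.001929137937487923 13.674218731968363 [-0.2 -0.1 -2.3]
the job is handed in; nothing more can be done
None
```

I took the aluminium T cover by its handle out of the tray and am holding it level over the drive housing, with its holes over the threaded holes. Its underside is about 20 mm above the top face. The job was handed in at 14.35 s with the gripper still closed.

**Last checks**
- **Steadiness and grip:** the tool is vertical and still, the finger gap is 13.7 mm on the 14 mm bar, and the wrist carries 2.3 N. The wrist force never showed a contact with the housing.
- **Alignment:** yaw is 20.0° against 20.05° measured for the housing, and the sideways error is about 0.2 mm. The tongue's threaded hole shows through the cover's hole where an exact fit would put it. The two wide-end holes are hidden by the gripper and follow from the fitted pose.

**Checks that disagreed**
- **Housing position:** the top and wrist cameras differed by about 1.5 mm on the housing's x. Before the last adjustment, the housing edge suggested the cover was about 0.5 mm too far forward, while the hole view suggested no error. I nudged the cover back 0.2 mm and took no picture afterwards.
- **Housing step edge:** one early edge reading was 4 mm off. I discarded it as a shadow line after overlaying the model on the picture.
- **Other objects:** the parts in the tray looked undisturbed in the picture taken after the lift. I did not re-check the bench at the end.

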